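# Cock the spring striker of the tap-test rig and set its safety

## Task

Cock the board tap-tester: draw its sprung striker arm back by the post until the catch clicks in behind it, without ramming the buffer behind the catch, then ease the arm forward until the catch carries it and let go, never letting it snap. Then push the safety tab fully home under the trigger paddle, without firing the striker, and leave the things lying around where they are.

Things in the scene. Friction and masses are not known exactly. Their poses are not given: they have to be found in the camera images.
- rig: Tap-test rig, fixed to the bench: aluminium plate 220 (x) x 230 (y) x 10 mm. Origin at the centre of its underside, z up, -x side towards the robot; rig positions in mm. Anvil at (72, -44), top z 52. Trigger: a steel paddle 14 x 26 mm, top z 31, at (-33, 85), +-14 mm in x with the adjuster, one piece with the catch's tooth: pressing it with 2 to 3 N fires the striker
- pivot (a point): Centre of the striker arm's vertical pivot, at rig (-45, -85), 50 mm above the bench
- striker (a joint): Striker arm angle about the vertical pivot, rad: 0 at rest on the anvil, growing as the arm is drawn (anticlockwise from above); the arm points 0.611 + value from the rig's +x axis. A spring pulls it back: 3 N at the post at rest, about 7 N drawn. The catch takes somewhere from 0.77 to 1.12, set by an adjuster under the arm, not told: it must be felt
- striker_head: Outer end of the striker arm: dark steel hammer head (22 mm diameter, 32 mm long, z 31 to 53 mm) with an upright round steel post, 12 mm diameter, free to grip from z 56 to 97 mm. Origin on the bench plane under the post's axis, 120 mm from the pivot; its x axis points outwards along the arm. A lug under the arm, 90 mm from the pivot, is what the catch holds
- post_top (a point): Top centre of the striker's post, 97 mm above the bench, 120 mm from the pivot. Let go when the catch already carries the arm: more than about 1 mm of free run onto the catch is a snap
- catch_block: Fixed catch, two dark rails 84 mm long, top z 26 mm, origin at rig (-45, 5, 0). Between them (part of it) a sprung tooth: the lug pushes it down (1 to 2 N more at the post), then it snaps up behind the lug. Some 3 mm of post travel later the lug meets a rubber buffer, 4 to 5 N per mm at the post; ramming it damages the catch. Hooked, the arm does not follow a hand easing forward
- safety (a joint): Safety slide, m: 0 = off, 0.036 = fully home under the trigger paddle; it starts between 0 and 0.002. It moves straight towards the rig's -x, with about 2 N of friction, and stays where it is left. With the safety on, the catch cannot be cocked
- tab_top (a point): Top centre of the safety's upright black tab (14 mm in x, 16 mm in y, z 28 to 69 mm above the bench), at rig (33, 85) when the safety is off, (-3, 85) when home. It stands free on all sides above z 28
- cutters: Bystander: blue-handled side cutters lying left of the rig, 52x109x13 mm, origin under its centre
- spool: Bystander: solder wire spool standing behind the rig, 58 mm diameter, 36 mm high, origin under its centre
- tweezers: Bystander: black tweezers lying in front of the rig, 10x140x7 mm, origin under its centre

How it is judged:
By the outcome, as a careful person would: the job done as asked, in the order asked, and still so for the second after the job is handed in, with the robot touching nothing.
It also fails if it takes over 64 s, if anything falls off the work surface, if the arm or the gripper's body presses on something with over 40 N, if the wrist force passes 120 N, or if a joint passes its speed limit or range.

## Robot

A 6-joint arm with a two-finger parallel gripper is mounted at the origin on a cart in front of the work surface, level with it; the furniture and walls round the work are solid. World frame = base frame: x ahead of the robot, y to its left, z up, the work surface at z = 0. Lengths are in mm, angles in rad, forces in N, time in s.
With the tool pointing down it reaches from about 375 to 925 mm from the base axis. Payload 5.7 kg.
Tool frame: the origin (TCP) lies at the very end of the fingers, on their centre line; the grasp point (between the pads) lies 19 mm behind it; z points along the fingers, y is the line along which they close (so a half turn about z gives the same grasp; the last joint's range is limited). The gripper opens to 85 mm and grips with 20 to 120 N. Pads are 22 mm wide; open, the fingers measure 114 mm over their backs; the gripper's body (76 mm by 85 mm) begins 54 mm behind the grasp point. The pads swing forward as they close: fully open they stand 13 mm farther back than shut.
Start: joints at [-1.289, 0.359, 1.51, -0, 1.272, -0.115], TCP at [231.864, -553.356, 231.267] pointing down, gripper open.
Joint ranges: [-2.97, 2.97], [-1.01, 2.36], [0.21, 2.38], [-0.96, 4.11], [0.2, 2.71], [-2.98, 2.98]. Speed limits (rad/s): [2.39, 2.39, 3.14, 3.14, 3.14, 3.14].

## Interface

Orientations are given as a 3x3 rotation matrix whose columns are the frame's x, y, z axes.
In Python, from bench import robot gives the robot as it stands.
- The arm moves only by the shell command python3 -m jog 'ROWS'. ROWS is JSON, a list of rows, each a list of 3 entries, a list of its own where there are three numbers: the closure, from -1 (fully open) to 1 (shut), then the shift along the tool's x, y, z in units of 40 mm (1.0 is 40 mm), then the turn, a rotation vector about the tool's x, y, z in degrees. In form: [[gripper, [tx, ty, tz], [rx, ry, rz]], ...]. A call has 1 to 12 rows; each row shifts and turns the commanded pose from where the row before left it, along the tool's axes as they then stand; what a row does not reach is not made up. A row lasts 1/12 s, in which the tool goes at most 41.7 mm and 7.16 degrees, less where a joint would pass 70% of its speed; a pose out of reach is approached as far as the arm can. A call is refused whole if a number of a shift passes 1 or a number of a turn 7.16, either way. A call with a gripper value outside its range is refused whole. The fingers move at their own pace and stop on an object; the grip force is fixed at half the most. Time passes only in rows, so rows that do not move let the fingers close. It gives the time, the measured TCP pose, the force, the opening and the grip force at its end, in the units of the state.
- robot.observe(): the state, without advancing time (a new reading comes with each control period).
- robot.snapshot(name): name is "side" or "top"; returns the picture (420x560x3 uint8, red, green, blue); there is no depth.
- robot.camera_info(name): a dict with "fx", "fy", "cx", "cy" (pixels), "camera_from_world" (4x4, takes a point from world to camera coordinates). Camera axes: x right, y down, z forward; pixel columns grow to the right and rows downward; lengths in mm; the calibration is good to about 2 mm. A picture is of the moment at which its call begins. camera_info takes no time and is no camera call.
- robot.sign_off(): hands the job in; it is judged then, once.
Trained networks look in the newest picture that a camera, given by its name, has taken for a name from the list of things; names that differ only in an ending like _2 or _b are one class to them, and where a whole thing is asked for, a point or a joint stands for the part that bears it (a point fixed in the world has none). Each returns a list of dicts, best first, with "p" (0 to 1); they miss things now and then, are a little off and sometimes report something else, mostly with a low value. They report only what shows in the picture. A call takes as long as a camera call.
- robot.recognise(camera, thing): "at" ([x, y, z] in mm, in world coordinates, good to about 4 mm: the middle of the surface that is visible of it).
- robot.mark_of(camera, thing): "at" ([x, y, z] in mm, in world coordinates, good to about 4 mm: a listed point, or the origin of a listed thing).
The state is a dict: "time": time; "qpos": joint angles; "qd": joint speeds; "joint_torque": joint torques, N m; "eef_pos": TCP position; "eef_rot": TCP orientation; "contact_force": force on the tool from outside, world axes, zero at the start; "wrist_torque": the same for the moment, N m; "finger_gap": finger opening in mm; "grip_force": force on a finger pad.
Only numpy, scipy, OpenCV 4.12 (cv2) and the standard library are available. Lean on these libraries where they do the work, as an engineer would, in place of code of your own. Each camera call takes 0.05 s, during which the arm holds its last target. There are 200 camera calls.

## Working session

There is one attempt and no reset: what is moved stays moved. The work goes in short steps, Python scripts to look and compute and a shell command to move; the robot and the scene stay as the last step left them, time stands still between calls to the robot, and variables do not carry over. Pictures are saved under pics/ and viewed, at most 10 in all, crops included, and the job is handed in when it is done.

```bash
mkdir -p pics; python3 - <<'E'
from bench import robot
import cv2
for c in("top","side"):
    cv2.imwrite(f"pics/{c}0.png",robot.snapshot(c)[:,:,::-1])
    for t in("rig","pivot","post_top","tab_top","striker_head","catch_block","cutters","spool","tweezers"):
        for d in robot.mark_of(c,t)[:1]: print(c,t,[round(v) for v in d["at"]],round(d["p"],2))
s=robot.observe();print(s["time"],s["eef_rot"],s["contact_force"],s["finger_gap"])
E
```

```text
top rig [558, -58, 0] 0.95
top pivot [491, -132, 48] 0.58
top post_top [604, -91, 98] 0.55
top tab_top [610, 16, 70] 0.56
top catch_block [514, -45, 1] 0.83
top cutters [634, 83, 2] 0.55
top spool [682, -160, 4] 0.74
top tweezers [419, -22, -2] 0.44
side rig [558, -62, 0] 0.89
side pivot [490, -124, 53] 0.97
side post_top [606, -92, 99] 0.6
side tab_top [611, 10, 68] 0.74
side striker_head [603, -87, 1] 0.67
side catch_block [514, -44, -1] 0.56
side cutters [639, 90, -1] 0.78
side spool [683, -162, 1] 0.75
side tweezers [423, -23, -1] 0.68
1.0 [[ 9.22287325e-01  3.86504969e-01 -1.31141491e-05]
 [ 3.86504967e-01 -9.22287316e-01  1.34925375e-04]
 [ 4.00543147e-05 -1.29508647e-04 -9.99999991e-01]] [0.98451916 0.1095371  0.5716921 ] 85.19366652150896
```

View pics/top0.png

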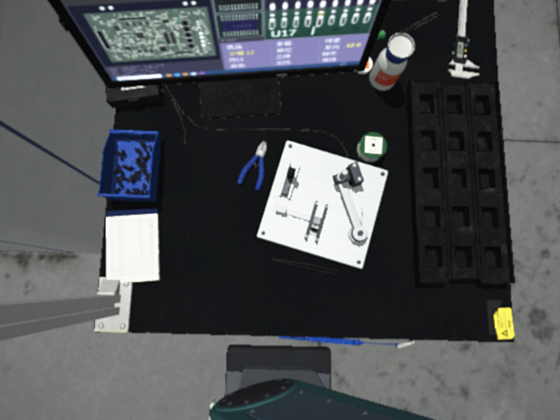

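View pics/side0.png

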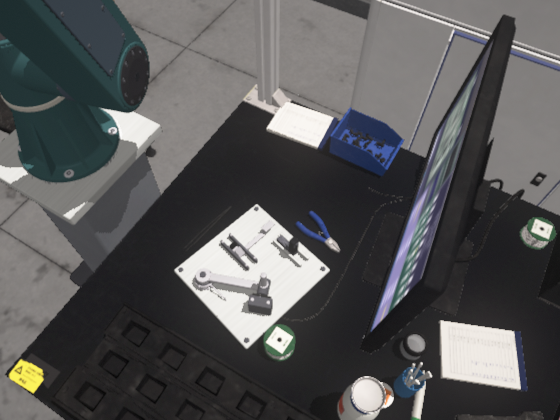

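The top picture shows the rig turned by about -16°, with plate corners near (290,141), (388,172), (361,269) and (258,237), the head and post at (350,178), the pivot at (358,234) and the tab at (292,172). The side picture agrees. Next I fit the rig pose.

```bash
cat > h.py <<'E'
import numpy as np, cv2
from bench import robot
from scipy.optimize import least_squares
def proj(c,P):
    i=robot.camera_info(c);M=np.array(i["camera_from_world"]);q=np.atleast_2d(P)@M[:3,:3].T+M[:3,3]
    return np.c_[i["fx"]*q[:,0]/q[:,2]+i["cx"],i["fy"]*q[:,1]/q[:,2]+i["cy"]]
def corners(c,im):
    g=(im.min(2)>150).astype(np.uint8);g=cv2.morphologyEx(g,cv2.MORPH_CLOSE,np.ones((5,5)))
    p0=proj(c,[558,-60,10])[0]
    cs=cv2.findContours(g,0,2)[0];k=min(cs,key=lambda k:-cv2.contourArea(k) if cv2.pointPolygonTest(k,tuple(map(float,p0)),False)>=0 else 0)
    k=cv2.convexHull(k)
    for e in np.linspace(.01,.1,40):
        a=cv2.approxPolyDP(k,e*cv2.arcLength(k,True),True)
        if len(a)==4:break
    return cv2.contourArea(k),a.reshape(-1,2).astype(float)
def rp(p,L):
    c,s=np.cos(p[2]),np.sin(p[2]);L=np.atleast_2d(np.array(L,float))
    return np.c_[p[0]+c*L[:,0]-s*L[:,1],p[1]+s*L[:,0]+c*L[:,1],L[:,2]]
E
python3 - <<'E'
from h import *
C=[[sx*110,sy*115,10] for sx,sy in((1,1),(1,-1),(-1,-1),(-1,1))]
obs={}
for c in("top","side"):
    a,k=corners(c,robot.snapshot(c));print(c,a,k.tolist());obs[c]=k
def res(p,cs):
    r=[]
    for c in cs:
        q=proj(c,rp(p,C));r+=[(obs[c][np.argmin(np.linalg.norm(obs[c]-u,axis=1))]-u) for u in q]
    return np.ravel(r)
for cs in(["top"],["side"],["top","side"]):
    s=least_squares(res,[558,-60,-.27],args=(cs,),x_scale=[1,1,.01],diff_step=1e-4);print(cs,s.x,np.abs(s.fun).max())
p=s.x
print("pivot",rp(p,[-45,-85,50]),"post",rp(p,[53.3,-16.2,97]),"tab",rp(p,[33,85,69]))
for c in("top","side"):
    for t in("post_top","tab_top","pivot"):
        robot.snapshot(c)
        for d in robot.mark_of(c,t)[:1]: print(c,t,[round(v) for v in d["at"]],round(d["p"],2))
E
```

```text
top 10952.0 [[287.0, 141.0], [387.0, 171.0], [361.0, 267.0], [257.0, 236.0]]
side 13374.0 [[256.0, 204.0], [329.0, 269.0], [283.0, 358.0], [175.0, 271.0]]
['top'] [ 5.58474312e+02 -5.93998857e+01 -2.65145848e-01] 1.521075570090943
['side'] [ 5.76455063e+02 -5.56681342e+01 -1.29577259e-01] 14.742895760332317
['top', 'side'] [ 5.68201434e+02 -5.71166331e+01 -1.92276991e-01] 24.425751670402462
pivot [[ 507.78768372 -131.95097533   50.        ]] post [[617.42347388 -83.2034265   97.        ]] tab [[616.83632436  20.01084216  69.        ]]
top post_top [604, -93, 96] 0.54
top tab_top [611, 17, 68] 0.63
top pivot [489, -128, 48] 0.59
side post_top [605, -90, 100] 0.56
side tab_top [611, 10, 65] 0.81
side pivot [490, -127, 51] 0.98
```

```bash
python3 -m jog '[[-1,[0.86,-0.47,0],[0,0,0]],[-1,[0.86,-0.47,0],[0,0,0]],[-1,[0.86,-0.47,0],[0,0,0]],[-1,[0.86,-0.47,0],[0,0,0]],[-1,[0.86,-0.47,0],[0,0,0]],[-1,[0.86,-0.47,0],[0,0,0]],[-1,[0.86,-0.47,0],[0,0,0]],[-1,[0.86,-0.47,0],[0,0,0]],[-1,[0.86,-0.47,0],[0,0,0]],[-1,[0.86,-0.47,0],[0,0,0]],[-1,[0.86,-0.47,0],[0,0,0]],[-1,[0.86,-0.47,0],[0,0,0]]]'
```

```text
time: 2.7
eef_pos: [526.4, -184.0, 231.5]
eef_rot: [[0.922, 0.387, 0.0], [0.387, -0.922, -0.0], [0.0, 0.0, -1.0]]
contact_force: [1.3, 0.8, 0.3]
finger_gap: 85.7
grip_force: 0.0
```

```bash
python3 -m jog '[[-0.5,[0.68,-0.35,0.2],[0,0,0]],[-0.5,[0.68,-0.35,0.6],[0,0,0]],[-0.4,[0.68,-0.35,0.6],[0,0,0]],[-0.4,[0.68,-0.35,0.6],[0,0,0]],[-0.4,[0,0,0.7],[0,0,2.9]],[-0.4,[0,0,0],[0,0,0]],[-0.4,[0,0,0],[0,0,0]]]'; python3 - <<'E'
from h import *
for c in("top","side"):
    im=robot.snapshot(c);e=robot.observe()["eef_pos"]
    for d in robot.mark_of(c,"post_top")[:2]: print(c,[round(v) for v in d["at"]],round(d["p"],2))
    print(c,"tcp px",proj(c,e), "post px",proj(c,[604.5,-90,97]))
    if c=="side":
        u,v=proj(c,[604,-90,97])[0].astype(int);cr=im[v-70:v+60,u-85:u+85,::-1];cv2.imwrite("pics/s1.png",cv2.resize(cr,None,fx=4,fy=4,interpolation=2))
E
```

```text
time: 3.28
eef_pos: [602.5, -91.5, 122.0]
eef_rot: [[0.94, 0.341, -0.004], [0.341, -0.94, 0.001], [-0.004, -0.002, -1.0]]
contact_force: [-0.9, 0.1, -0.4]
finger_gap: 59.4
grip_force: 0.0
top tcp px [[348.74282485 169.17450699]] post px [[344.96361762 172.15731389]]
side [604, -90, 97] 0.71
side tcp px [[262.36580783 270.12680984]] post px [[263.44116752 275.09579054]]
```

View pics/s1.png

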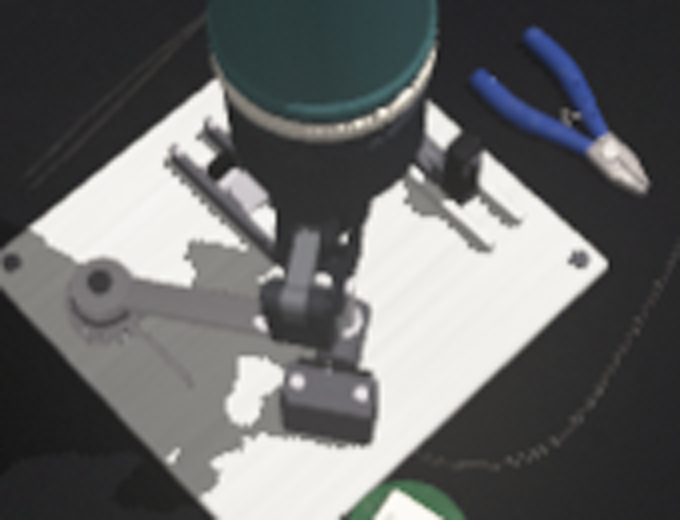

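The side crop shows the fingers straddling the post. The near finger is at (300,300) in the crop, the post just right of it at (350,320), and both lie along the arm's tangent. I'll go down and close to a loose cage.

```bash
python3 -m jog '[[-0.4,[0.06,-0.02,0.5],[0,0,0]],[-0.4,[0,0,0.5],[0,0,0]],[-0.4,[0,0,0.45],[0,0,0]],[-0.4,[0,0,0],[0,0,0]],[-0.4,[0,0,0],[0,0,0]]]' && python3 -m jog '[[0.3,[0,0,0],[0,0,0]],[0.3,[0,0,0],[0,0,0]],[0.3,[0,0,0],[0,0,0]],[0.5,[0,0,0],[0,0,0]],[0.5,[0,0,0],[0,0,0]],[0.65,[0,0,0],[0,0,0]],[0.65,[0,0,0],[0,0,0]],[0.65,[0,0,0],[0,0,0]]]'
```

```text
time: 3.9
eef_pos: [605.9, -91.1, 66.0]
eef_rot: [[0.941, 0.339, -0.0], [0.339, -0.941, 0.0], [-0.0, -0.0, -1.0]]
contact_force: [-0.3, -0.1, -0.0]
finger_gap: 59.4
grip_force: 0.0
time: 4.57
eef_pos: [606.1, -90.4, 65.3]
eef_rot: [[0.941, 0.339, -0.0], [0.339, -0.941, 0.0], [-0.0, -0.0, -1.0]]
contact_force: [-0.3, 0.0, 0.5]
finger_gap: 14.9
grip_force: 0.0
```

```bash
python3 -m jog '[[0.65,[0,-0.05,0],[0,0,-0.95]],[0.65,[-0.002,-0.1,0],[0,0,-1.9]],[0.65,[-0.002,-0.1,0],[0,0,-1.9]],[0.65,[0,0,0],[0,0,0]]]'&& python3 -m jog '[[0.65,[-0.0026,-0.125,0],[0,0,-2.39]],[0.65,[-0.0026,-0.125,0],[0,0,-2.39]],[0.65,[-0.0026,-0.125,0],[0,0,-2.39]],[0.65,[-0.0026,-0.125,0],[0,0,-2.39]],[0.65,[-0.0026,-0.125,0],[0,0,-2.39]],[0.65,[-0.0026,-0.125,0],[0,0,-2.39]],[0.65,[-0.0026,-0.125,0],[0,0,-2.39]],[0.65,[-0.0026,-0.125,0],[0,0,-2.39]],[0.65,[-0.001,-0.06,0],[0,0,-1.15]],[0.65,[0,0,0],[0,0,0]],[0.65,[0,0,0],[0,0,0]]]'; python3 - <<'E'
from h import *
for c in("top","side"):
    im=robot.snapshot(c)
    for d in robot.mark_of(c,"post_top")[:2]: print(c,[round(v) for v in d["at"]],round(d["p"],2))
F=[]
for i in range(6):
    robot.snapshot("side");s=robot.observe();F.append(s["contact_force"])
F=np.array(F);R=np.array(s["eef_rot"]);print((F@R).round(2).tolist(),s["time"])
E
```

```text
time: 4.9
eef_pos: [602.5, -81.2, 65.3]
eef_rot: [[0.908, 0.418, 0.001], [0.418, -0.908, -0.001], [0.0, 0.001, -1.0]]
contact_force: [1.4, -3.0, -2.0]
finger_gap: 14.9
grip_force: 1.5
time: 5.82
eef_pos: [579.6, -46.9, 65.5]
eef_rot: [[0.71, 0.704, 0.002], [0.704, -0.71, -0.0], [0.001, 0.002, -1.0]]
contact_force: [5.0, -3.0, -2.8]
finger_gap: 15.0
grip_force: 2.4
top [610, 14, 70] 0.55
[[1.76, 4.64, 3.28], [2.67, 4.47, 3.05], [1.61, 4.64, 4.01], [1.63, 5.43, 2.21], [1.87, 5.52, 3.99], [2.14, 4.95, 3.31]] 6.3167
```

```bash
python3 -m jog '[[0.65,[-0.0026,-0.125,0],[0,0,-2.39]],[0.65,[-0.0026,-0.125,0],[0,0,-2.39]],[0.65,[-0.0026,-0.125,0],[0,0,-2.39]],[0.65,[-0.0026,-0.125,0],[0,0,-2.39]],[0.65,[-0.0026,-0.125,0],[0,0,-2.39]],[0.65,[-0.0026,-0.125,0],[0,0,-2.39]],[0.65,[-0.001,-0.06,0],[0,0,-1.15]],[0.65,[0,0,0],[0,0,0]],[0.65,[0,0,0],[0,0,0]]]'; cat > f.py <<'E'
from bench import robot;import numpy as np
s=robot.observe();R=np.array(s["eef_rot"]);f=R.T@np.array(s["contact_force"]);a=np.arctan2(R[1,0],R[0,0]);e=s["eef_pos"]
print("t%.1f a%.3f v%.3f r%.1f rad%.2f tan%.2f z%.2f grip%.2f"%(s["time"],a,np.arctan2(e[1]+129.5,e[0]-491)-.346-.0125+.01,np.hypot(e[1]+129.5,e[0]-491),*f,s["grip_force"]))
E
python3 f.py
```

```text
time: 7.07
eef_pos: [554.7, -27.1, 65.8]
eef_rot: [[0.496, 0.868, 0.004], [0.868, -0.496, -0.0], [0.002, 0.003, -1.0]]
contact_force: [6.4, -1.2, -3.1]
finger_gap: 15.3
grip_force: 3.0
t7.1 a1.052 v0.665 r120.6 rad2.17 tan6.16 z3.17 grip2.99
```

```bash
python3 -m jog '[[0.65,[-0.001,-0.05,0],[0,0,-0.96]],[0.65,[-0.001,-0.05,0],[0,0,-0.96]],[0.65,[0,0,0],[0,0,0]]]'>o; python3 f.py
python3 -m jog '[[0.65,[-0.001,-0.05,0],[0,0,-0.96]],[0.65,[0,0,0],[0,0,0]]]'>o; python3 f.py
python3 -m jog '[[0.65,[0,-0.025,0],[0,0,-0.48]]]'>o; python3 f.py
python3 -m jog '[[0.65,[0,-0.025,0],[0,0,-0.48]]]'>o; python3 f.py
python3 -m jog '[[0.65,[0,-0.025,0],[0,0,-0.48]]]'>o; python3 f.py
python3 -m jog '[[0.65,[0,-0.025,0],[0,0,-0.48]]]'>o; python3 f.py
python3 -m jog '[[0.65,[0,-0.025,0],[0,0,-0.48]]]'>o; python3 f.py
```

```text
t7.3 a1.086 v0.698 r120.5 rad3.24 tan5.81 z3.13 grip3.06
t7.5 a1.103 v0.714 r120.5 rad3.12 tan6.53 z3.15 grip3.10
t7.6 a1.110 v0.719 r120.4 rad3.51 tan7.39 z3.76 grip3.16
t7.7 a1.119 v0.727 r120.4 rad2.85 tan5.54 z4.07 grip3.19
t7.7 a1.127 v0.736 r120.4 rad2.28 tan6.87 z3.73 grip3.20
t7.8 a1.136 v0.744 r120.4 rad4.10 tan6.42 z2.90 grip3.22
t7.9 a1.144 v0.752 r120.4 rad3.01 tan6.09 z3.60 grip3.24
```

The grip-force reading is clean: it rises steadily with the spring. I'll keep creeping.

```bash
python3 -m jog '[[0.65,[0,-0.025,0],[0,0,-0.48]]]'>o; python3 f.py
python3 -m jog '[[0.65,[0,-0.025,0],[0,0,-0.48]]]'>o; python3 f.py
python3 -m jog '[[0.65,[0,-0.025,0],[0,0,-0.48]]]'>o; python3 f.py
python3 -m jog '[[0.65,[0,-0.025,0],[0,0,-0.48]]]'>o; python3 f.py
```

```text
t8.0 a1.152 v0.761 r120.4 rad3.33 tan5.73 z4.18 grip3.26
t8.1 a1.161 v0.769 r120.4 rad2.93 tan6.77 z3.80 grip3.28
t8.2 a1.169 v0.777 r120.4 rad3.28 tan6.61 z3.84 grip3.31
t8.2 a1.177 v0.785 r120.3 rad4.20 tan6.84 z3.43 grip3.33
```

```bash
python3 -m jog '[[0.65,[0,-0.025,0],[0,0,-0.48]]]'>o; python3 f.py
python3 -m jog '[[0.65,[0,-0.025,0],[0,0,-0.48]]]'>o; python3 f.py
python3 -m jog '[[0.65,[0,-0.025,0],[0,0,-0.48]]]'>o; python3 f.py
```

```text
t8.3 a1.186 v0.793 r120.3 rad3.79 tan6.75 z4.34 grip3.35
t8.4 a1.194 v0.801 r120.3 rad3.50 tan6.33 z5.28 grip3.37
t8.5 a1.203 v0.810 r120.3 rad3.77 tan7.51 z3.82 grip3.39
```

```bash
python3 -m jog '[[0.65,[0,-0.025,0],[0,0,-0.48]]]'>o; python3 f.py
python3 -m jog '[[0.65,[0,-0.025,0],[0,0,-0.48]]]'>o; python3 f.py
python3 -m jog '[[0.65,[0,-0.025,0],[0,0,-0.48]]]'>o; python3 f.py
```

```text
t8.6 a1.211 v0.818 r120.3 rad3.72 tan6.15 z3.89 grip3.42
t8.7 a1.219 v0.826 r120.3 rad3.48 tan6.94 z5.05 grip3.44
t8.7 a1.228 v0.834 r120.3 rad4.82 tan6.51 z3.44 grip3.46
```

```bash
python3 -m jog '[[0.65,[0,-0.025,0],[0,0,-0.48]]]'>o; python3 f.py
python3 -m jog '[[0.65,[0,-0.025,0],[0,0,-0.48]]]'>o; python3 f.py
python3 -m jog '[[0.65,[0,-0.025,0],[0,0,-0.48]]]'>o; python3 f.py
```

```text
t8.8 a1.236 v0.842 r120.2 rad3.85 tan7.14 z3.51 grip3.48
t8.9 a1.244 v0.850 r120.2 rad5.44 tan7.69 z4.03 grip3.50
t9.0 a1.253 v0.859 r120.2 rad4.04 tan7.47 z4.57 grip3.52
```

```bash
python3 -m jog '[[0.65,[0,-0.025,0],[0,0,-0.48]]]'>o; python3 f.py
python3 -m jog '[[0.65,[0,-0.025,0],[0,0,-0.48]]]'>o; python3 f.py
python3 -m jog '[[0.65,[0,-0.025,0],[0,0,-0.48]]]'>o; python3 f.py
```

```text
t9.1 a1.261 v0.867 r120.2 rad3.83 tan7.85 z4.15 grip3.54
t9.2 a1.269 v0.875 r120.2 rad3.14 tan6.55 z4.24 grip3.56
t9.2 a1.278 v0.884 r120.1 rad3.83 tan7.03 z4.42 grip3.58
```

```bash
python3 -m jog '[[0.65,[0,-0.025,0],[0,0,-0.48]]]'>o; python3 f.py
python3 -m jog '[[0.65,[0,-0.025,0],[0,0,-0.48]]]'>o; python3 f.py
python3 -m jog '[[0.65,[0,-0.025,0],[0,0,-0.48]]]'>o; python3 f.py
```

```text
t9.3 a1.286 v0.890 r120.1 rad3.57 tan7.32 z5.62 grip4.07
t9.4 a1.295 v0.897 r120.1 rad4.15 tan7.96 z5.76 grip4.06
t9.5 a1.303 v0.905 r120.1 rad4.13 tan8.08 z5.81 grip4.10
```

Tooth contact: the grip force jumped by 0.5. From here I go in smaller steps.

```bash
python3 -m jog '[[0.65,[0,-0.025,0],[0,0,-0.48]]]'>o; python3 f.py
python3 -m jog '[[0.65,[0,-0.025,0],[0,0,-0.48]]]'>o; python3 f.py
```

```text
t9.6 a1.311 v0.913 r120.1 rad4.63 tan8.12 z5.03 grip4.13
t9.7 a1.320 v0.921 r120.1 rad4.00 tan8.55 z5.59 grip4.17
```

```bash
python3 -m jog '[[0.65,[0,-0.025,0],[0,0,-0.48]]]'>o; python3 f.py
python3 -m jog '[[0.65,[0,-0.025,0],[0,0,-0.48]]]'>o; python3 f.py
```

```text
t9.7 a1.328 v0.929 r120.0 rad3.68 tan9.56 z5.42 grip4.20
t9.8 a1.336 v0.937 r120.0 rad4.33 tan7.55 z4.46 grip4.24
```

```bash
python3 -m jog '[[0.65,[0,-0.025,0],[0,0,-0.48]]]'>o; python3 f.py
python3 -m jog '[[0.65,[0,-0.025,0],[0,0,-0.48]]]'>o; python3 f.py
```

```text
t9.9 a1.345 v0.945 r120.0 rad4.74 tan8.99 z5.04 grip4.32
t10.0 a1.353 v0.953 r120.0 rad4.11 tan7.69 z4.85 grip4.40
```

```bash
python3 -m jog '[[0.65,[0,-0.025,0],[0,0,-0.48]]]'>o; python3 f.py
```

```text
t10.1 a1.361 v0.961 r120.0 rad4.42 tan9.32 z4.96 grip4.48
```

```bash
python3 -m jog '[[0.65,[0,-0.02,0],[0,0,-0.38]]]'>o; python3 f.py
```

```text
t10.2 a1.368 v0.967 r120.0 rad3.39 tan9.26 z4.09 grip4.49
```

```bash
python3 -m jog '[[0.65,[0,-0.02,0],[0,0,-0.38]]]'>o; python3 f.py
```

```text
t10.2 a1.375 v0.973 r119.9 rad4.21 tan9.08 z6.51 grip4.50
```

```bash
python3 -m jog '[[0.65,[0,-0.02,0],[0,0,-0.38]]]'>o; python3 f.py
```

```text
t10.3 a1.381 v0.981 r119.9 rad4.66 tan9.08 z4.16 grip4.33
```

```bash
python3 -m jog '[[0.65,[0,-0.015,0],[0,0,-0.29]]]'>o; python3 f.py
```

```text
t10.4 a1.386 v0.986 r119.9 rad4.65 tan8.27 z5.56 grip4.37
```

```bash
python3 -m jog '[[0.65,[0,0,0],[0,0,0]]]'>o; python3 f.py
```

```text
t10.5 a1.386 v0.988 r119.9 rad4.66 tan8.92 z4.93 grip4.13
```

```bash
python3 -m jog '[[0.65,[0,-0.012,0],[0,0,-0.23]],[0.65,[0,0,0],[0,0,0]]]'>o; python3 f.py
```

```text
t10.7 a1.390 v0.992 r119.9 rad4.23 tan7.94 z4.46 grip4.04
```

```bash
python3 -m jog '[[0.65,[0,-0.012,0],[0,0,-0.23]],[0.65,[0,0,0],[0,0,0]]]'>o; python3 f.py
```

```text
t10.8 a1.394 v0.997 r119.9 rad4.95 tan7.93 z3.80 grip3.96
```

```bash
python3 -m jog '[[0.65,[0,-0.012,0],[0,0,-0.23]],[0.65,[0,0,0],[0,0,0]]]'>o; python3 f.py
```

```text
t11.0 a1.398 v1.001 r119.8 rad3.67 tan8.39 z3.48 grip3.98
```

```bash
python3 -m jog '[[0.65,[0,-0.012,0],[0,0,-0.23]],[0.65,[0,0,0],[0,0,0]]]'>o; python3 f.py
```

```text
t11.2 a1.402 v1.005 r119.8 rad4.38 tan7.90 z3.52 grip3.97
```

The force is back on the spring baseline, so the tooth has probably clicked. I'll ease forward and see whether the arm follows.

```bash
python3 -m jog '[[0.65,[0,0.02,0],[0,0,0.38]],[0.65,[0,0,0],[0,0,0]]]'>o; python3 f.py
python3 -m jog '[[0.65,[0,0.02,0],[0,0,0.38]],[0.65,[0,0,0],[0,0,0]]]'>o; python3 f.py
python3 -m jog '[[0.65,[0,0.02,0],[0,0,0.38]],[0.65,[0,0,0],[0,0,0]]]'>o; python3 f.py
python3 -m jog '[[0.65,[0,0.02,0],[0,0,0.38]],[0.65,[0,0,0],[0,0,0]]]'>o; python3 f.py
```

```text
t11.3 a1.395 v0.999 r119.8 rad4.53 tan7.28 z2.92 grip3.67
t11.5 a1.388 v0.992 r119.8 rad3.91 tan7.62 z3.76 grip3.73
t11.7 a1.382 v0.985 r119.8 rad3.51 tan7.52 z4.28 grip3.78
t11.8 a1.375 v0.978 r119.8 rad3.35 tan7.18 z3.25 grip3.84
```

```bash
python3 -m jog '[[0.65,[0,0.0125,0],[0,0,0.24]],[0.65,[0,0,0],[0,0,0]]]'>o; python3 f.py
python3 -m jog '[[0.65,[0,0.0125,0],[0,0,0.24]],[0.65,[0,0,0],[0,0,0]]]'>o; python3 f.py
python3 -m jog '[[0.65,[0,0.0125,0],[0,0,0.24]],[0.65,[0,0,0],[0,0,0]]]'>o; python3 f.py
python3 -m jog '[[0.65,[0,0.0125,0],[0,0,0.24]],[0.65,[0,0,0],[0,0,0]]]'>o; python3 f.py
```

```text
t12.0 a1.371 v0.974 r119.8 rad3.83 tan7.83 z2.59 grip3.83
t12.2 a1.367 v0.969 r119.8 rad3.81 tan7.63 z3.13 grip3.89
t12.3 a1.363 v0.964 r119.8 rad4.43 tan8.30 z3.54 grip3.91
t12.5 a1.359 v0.960 r119.8 rad3.30 tan7.72 z3.38 grip3.93
```

The arm still follows and the force rises down the ramp, so the lug only reached the tooth's flat top. I'll draw it further.

```bash
python3 -m jog '[[0.65,[0,-0.025,0],[0,0,-0.48]],[0.65,[0,-0.025,0],[0,0,-0.48]],[0.65,[0,-0.025,0],[0,0,-0.48]],[0.65,[0,-0.025,0],[0,0,-0.48]],[0.65,[0,-0.025,0],[0,0,-0.48]],[0.65,[0,0,0],[0,0,0]]]'>o; python3 f.py
python3 -m jog '[[0.65,[0,-0.0125,0],[0,0,-0.24]],[0.65,[0,0,0],[0,0,0]]]'>o; python3 f.py
python3 -m jog '[[0.65,[0,-0.0125,0],[0,0,-0.24]],[0.65,[0,0,0],[0,0,0]]]'>o; python3 f.py
```

```text
t13.0 a1.401 v1.004 r119.8 rad3.93 tan8.13 z3.33 grip3.85
t13.2 a1.405 v1.007 r119.8 rad3.39 tan7.16 z4.01 grip3.96
t13.3 a1.409 v1.011 r119.8 rad4.57 tan7.50 z3.59 grip4.00
```

```bash
python3 -m jog '[[0.65,[0,-0.0125,0],[0,0,-0.24]],[0.65,[0,0,0],[0,0,0]]]'>o; python3 f.py
python3 -m jog '[[0.65,[0,-0.0125,0],[0,0,-0.24]],[0.65,[0,0,0],[0,0,0]]]'>o; python3 f.py
```

```text
t13.5 a1.413 v1.016 r119.8 rad4.61 tan8.26 z3.83 grip3.92
t13.7 a1.417 v1.020 r119.8 rad5.01 tan7.82 z2.56 grip3.88
```

```bash
python3 -m jog '[[0.65,[0,-0.0125,0],[0,0,-0.24]],[0.65,[0,0,0],[0,0,0]]]'>o; python3 f.py
python3 -m jog '[[0.65,[0,-0.0125,0],[0,0,-0.24]],[0.65,[0,0,0],[0,0,0]]]'>o; python3 f.py
```

```text
t13.8 a1.422 v1.025 r119.8 rad5.52 tan7.22 z3.31 grip3.84
t14.0 a1.426 v1.030 r119.8 rad5.15 tan8.17 z3.43 grip3.78
```

```bash
python3 -m jog '[[0.65,[0,-0.0125,0],[0,0,-0.24]],[0.65,[0,0,0],[0,0,0]]]'>o; python3 f.py
python3 -m jog '[[0.65,[0,0,0],[0,0,0]]]'>o; python3 f.py
```

```text
t14.2 a1.430 v1.035 r119.8 rad5.02 tan6.93 z2.52 grip3.67
t14.2 a1.430 v1.035 r119.7 rad4.93 tan7.20 z3.26 grip3.66
```

```bash
python3 -m jog '[[0.65,[0,0.0375,0],[0,0,0.72]],[0.65,[0,0,0],[0,0,0]]]'>o; python3 f.py
python3 -m jog '[[0.65,[0,0.0375,0],[0,0,0.72]],[0.65,[0,0,0],[0,0,0]]]'>o; python3 f.py
```

```text
t14.4 a1.417 v1.020 r119.7 rad4.10 tan7.74 z4.10 grip3.80
t14.6 a1.404 v1.007 r119.7 rad3.82 tan8.93 z3.12 grip3.80
```

```bash
python3 -m jog '[[0.65,[0,0.025,0],[0,0,0.48]],[0.65,[0,0,0],[0,0,0]]]'>o; python3 f.py
python3 -m jog '[[0.65,[0,0.025,0],[0,0,0.48]],[0.65,[0,0,0],[0,0,0]]]'>o; python3 f.py
python3 -m jog '[[0.65,[0,0.025,0],[0,0,0.48]],[0.65,[0,0,0],[0,0,0]]]'>o; python3 f.py
```

```text
t14.7 a1.396 v0.999 r119.7 rad3.50 tan6.48 z3.04 grip3.80
t14.9 a1.388 v0.991 r119.7 rad4.21 tan7.98 z3.49 grip3.78
t15.1 a1.379 v0.982 r119.7 rad4.11 tan7.88 z3.52 grip3.82
```

```bash
python3 -m jog '[[0.65,[0,-0.03,0],[0,0,-0.57]],[0.65,[0,-0.03,0],[0,0,-0.57]],[0.65,[0,-0.03,0],[0,0,-0.57]],[0.65,[0,-0.03,0],[0,0,-0.57]],[0.65,[0,-0.03,0],[0,0,-0.57]],[0.65,[0,0,0],[0,0,0]]]'>o; python3 f.py
python3 -m jog '[[0.65,[0,-0.0125,0],[0,0,-0.24]],[0.65,[0,0,0],[0,0,0]]]'>o; python3 f.py
python3 -m jog '[[0.65,[0,-0.0125,0],[0,0,-0.24]],[0.65,[0,0,0],[0,0,0]]]'>o; python3 f.py
```

```text
t15.6 a1.430 v1.036 r119.7 rad4.70 tan6.98 z3.41 grip3.55
t15.7 a1.434 v1.040 r119.7 rad4.49 tan7.81 z2.76 grip3.56
t15.9 a1.438 v1.044 r119.7 rad5.28 tan7.06 z2.64 grip3.54
```

```bash
python3 -m jog '[[0.65,[0,-0.0125,0],[0,0,-0.24]],[0.65,[0,0,0],[0,0,0]]]'>o; python3 f.py
python3 -m jog '[[0.65,[0,-0.0125,0],[0,0,-0.24]],[0.65,[0,0,0],[0,0,0]]]'>o; python3 f.py
```

```text
t16.1 a1.442 v1.048 r119.7 rad4.86 tan6.73 z2.90 grip3.54
t16.2 a1.446 v1.054 r119.7 rad4.51 tan6.84 z2.23 grip3.40
```

```bash
python3 - <<'E'
from h import *
o=[]
for c in("top","side"):
    im=robot.snapshot(c);u,v=proj(c,[520,-30,50])[0].astype(int);cr=im[v-50:v+50,u-65:u+65,::-1];o.append(cv2.resize(cr,(390*1,300),interpolation=2))
cv2.imwrite("pics/c2.png",np.hstack(o))
s=robot.observe();print(s["finger_gap"],s["wrist_torque"],s["eef_pos"])
E
```

```text
15.190769747486694 [ 0.62790072 -1.06685862 -0.02629288] [511.09161939 -11.51304502  66.08342961]
```

View pics/c2.png

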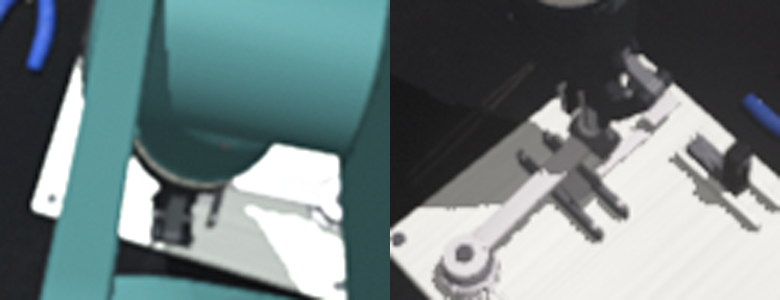

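The side crop (right half) shows the arm over the catch rails, with the post at (585,120) still caged and following. The trigger paddle is one piece with the tooth, so its x position gives the catch angle. I'll measure it in the first pictures.

```bash
python3 - <<'E'
from h import *
p=[558.2,-59.7,-.265];o=[]
for c in("top","side"):
    im=cv2.imread(f"pics/{c}0.png");q=proj(c,rp(p,[-33,85,31]))[0].astype(int);u,v=q-[25,20]
    cr=cv2.resize(im[v:v+42,u:u+50],None,fx=8,fy=8,interpolation=2)
    for d in range(-20,21,10):
        e=(proj(c,rp(p,[[-33+d,72,31],[-33+d,98,31]]))-[u,v])*8+4
        cv2.line(cr,tuple(map(int,e[0])),tuple(map(int,e[1])),(0,0,255) if d else (0,255,0),1)
    o.append(cr)
cv2.imwrite("pics/p.png",np.hstack(o))
E
```

```text
(no output)
```

View pics/p.png

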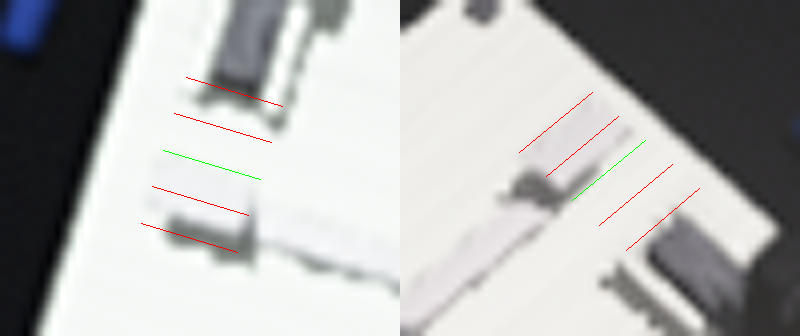

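Against the reference lines, the paddle sits at about d = -8 (top, left half, rows 150-215) to -12 mm (side). That puts the catch at v of about 1.04-1.08, just ahead, so I'll keep creeping.

```bash
python3 -m jog '[[0.65,[0,-0.0125,0],[0,0,-0.24]],[0.65,[0,0,0],[0,0,0]]]'>o; python3 f.py
python3 -m jog '[[0.65,[0,-0.0125,0],[0,0,-0.24]],[0.65,[0,0,0],[0,0,0]]]'>o; python3 f.py
python3 -m jog '[[0.65,[0,-0.0125,0],[0,0,-0.24]],[0.65,[0,0,0],[0,0,0]]]'>o; python3 f.py
```

```text
t16.5 a1.451 v1.055 r119.7 rad4.55 tan7.52 z3.52 grip3.81
t16.7 a1.455 v1.059 r119.7 rad5.34 tan7.76 z3.51 grip3.97
t16.8 a1.459 v1.062 r119.6 rad5.52 tan7.78 z3.28 grip3.98
```

```bash
python3 -m jog '[[0.65,[0,-0.0125,0],[0,0,-0.24]],[0.65,[0,0,0],[0,0,0]]]'>o; python3 f.py
python3 -m jog '[[0.65,[0,-0.0125,0],[0,0,-0.24]],[0.65,[0,0,0],[0,0,0]]]'>o; python3 f.py
```

```text
t17.0 a1.463 v1.067 r119.6 rad4.74 tan7.98 z3.65 grip4.00
t17.2 a1.467 v1.071 r119.6 rad5.15 tan7.90 z3.54 grip4.01
```

```bash
python3 -m jog '[[0.65,[0,-0.0125,0],[0,0,-0.24]],[0.65,[0,0,0],[0,0,0]]]'>o; python3 f.py
python3 -m jog '[[0.65,[0,-0.0125,0],[0,0,-0.24]],[0.65,[0,0,0],[0,0,0]]]'>o; python3 f.py
```

```text
t17.3 a1.471 v1.075 r119.6 rad4.50 tan7.91 z3.95 grip4.02
t17.5 a1.476 v1.079 r119.6 rad5.43 tan7.49 z3.60 grip4.13
```

```bash
python3 -m jog '[[0.65,[0,-0.0125,0],[0,0,-0.24]],[0.65,[0,0,0],[0,0,0]]]'>o; python3 f.py
python3 -m jog '[[0.65,[0,0.0125,0],[0,0,0.24]],[0.65,[0,0,0],[0,0,0]]]'>o; python3 f.py
python3 -m jog '[[0.65,[0,0.0125,0],[0,0,0.24]],[0.65,[0,0,0],[0,0,0]]]'>o; python3 f.py
python3 -m jog '[[0.65,[0,0.0125,0],[0,0,0.24]],[0.65,[0,0,0],[0,0,0]]]'>o; python3 f.py
```

```text
t17.7 a1.480 v1.081 r119.6 rad5.42 tan9.19 z4.01 grip4.40
t17.8 a1.475 v1.077 r119.6 rad5.38 tan7.84 z2.56 grip4.06
t18.0 a1.471 v1.074 r119.6 rad4.66 tan8.95 z3.89 grip4.03
t18.2 a1.467 v1.069 r119.6 rad4.97 tan8.33 z2.47 grip4.02
```

The buffer was just touched (4.40, tan +1 N), which puts the click at about v = 1.054. Now I ease forward.

```bash
python3 -m jog '[[0.65,[0,0.0125,0],[0,0,0.24]],[0.65,[0,0,0],[0,0,0]]]'>o; python3 f.py
python3 -m jog '[[0.65,[0,0.0125,0],[0,0,0.24]],[0.65,[0,0,0],[0,0,0]]]'>o; python3 f.py
python3 -m jog '[[0.65,[0,0.0125,0],[0,0,0.24]],[0.65,[0,0,0],[0,0,0]]]'>o; python3 f.py
python3 -m jog '[[0.65,[0,0.01,0],[0,0,0.19]],[0.65,[0,0,0],[0,0,0]]]'>o; python3 f.py
python3 -m jog '[[0.65,[0,0.01,0],[0,0,0.19]],[0.65,[0,0,0],[0,0,0]]]'>o; python3 f.py
python3 -m jog '[[0.65,[0,0.01,0],[0,0,0.19]],[0.65,[0,0,0],[0,0,0]]]'>o; python3 f.py
```

```text
t18.3 a1.463 v1.065 r119.6 rad3.97 tan7.51 z4.69 grip4.00
t18.5 a1.458 v1.061 r119.6 rad4.48 tan7.22 z3.58 grip3.99
t18.7 a1.454 v1.057 r119.6 rad4.91 tan8.03 z4.39 grip3.97
t18.8 a1.451 v1.055 r119.6 rad4.49 tan7.31 z3.79 grip3.78
t19.0 a1.448 v1.054 r119.7 rad5.38 tan7.27 z2.26 grip3.51
t19.2 a1.444 v1.053 r119.7 rad3.75 tan6.43 z1.65 grip3.19
```

The arm no longer follows and the force is transferring to the catch: hooked. I'll ease off the rest.

```bash
python3 -m jog '[[0.65,[0,0.0125,0],[0,0,0.24]],[0.65,[0,0,0],[0,0,0]]]'>o; python3 f.py
python3 -m jog '[[0.65,[0,0.0125,0],[0,0,0.24]],[0.65,[0,0,0],[0,0,0]]]'>o; python3 f.py
python3 -m jog '[[0.65,[0,0.0125,0],[0,0,0.24]],[0.65,[0,0,0],[0,0,0]]]'>o; python3 f.py
python3 -m jog '[[0.65,[0,0.0125,0],[0,0,0.24]],[0.65,[0,0,0],[0,0,0]]]'>o; python3 f.py
```

```text
t19.3 a1.440 v1.052 r119.6 rad3.91 tan5.64 z0.70 grip2.77
t19.5 a1.436 v1.051 r119.5 rad3.58 tan4.09 z-0.09 grip2.34
t19.7 a1.433 v1.051 r119.3 rad2.81 tan4.69 z-2.23 grip2.24
t19.8 a1.429 v1.051 r119.0 rad1.99 tan4.32 z-2.41 grip2.20
```

```bash
python3 -m jog '[[0.65,[0,0.02,0],[0,0,0.38]],[0.65,[0,0,0],[0,0,0]]]'>o; python3 f.py
python3 -m jog '[[0.65,[0,0.02,0],[0,0,0.38]],[0.65,[0,0,0],[0,0,0]]]'>o; python3 f.py
python3 -m jog '[[0.65,[0,0.02,0],[0,0,0.38]],[0.65,[0,0,0],[0,0,0]]]'>o; python3 f.py; cat o; python3 -c "
from bench import robot;print(robot.observe()['wrist_torque'])"
```

```text
t20.0 a1.423 v1.050 r118.8 rad1.51 tan3.87 z-2.02 grip1.91
t20.2 a1.416 v1.049 r118.6 rad1.10 tan2.22 z-2.42 grip1.38
t20.3 a1.410 v1.048 r118.6 rad-0.94 tan1.16 z-1.30 grip0.65
time: 20.33
eef_pos: [511.6, -12.7, 65.0]
eef_rot: [[0.16, 0.987, -0.002], [0.987, -0.16, 0.0], [-0.0, -0.002, -1.0]]
contact_force: [1.0, -1.1, 1.3]
finger_gap: 14.9
grip_force: 0.7
[-0.0225483  -0.21427779 -0.08207732]
```

```bash
python3 -m jog '[[0.65,[0,0.02,0],[0,0,0.38]],[0.65,[0,0,0],[0,0,0]]]'>o; python3 f.py
python3 -m jog '[[0.65,[0,0.02,0],[0,0,0.38]],[0.65,[0,0,0],[0,0,0]]]'>o; python3 f.py
```

```text
t20.5 a1.403 v1.043 r118.8 rad0.65 tan0.82 z0.26 grip0.00
t20.7 a1.396 v1.031 r118.9 rad0.73 tan0.04 z-0.07 grip0.00
```

The post is now free and the catch carries the arm. I'll open, lift and travel towards the tab.

```bash
python3 -m jog '[[0.4,[0,0,0],[0,0,0]],[0.2,[0,0,0],[0,0,0]],[0.2,[0,0,0],[0,0,0]],[0.2,[0,0,-0.2],[0,0,0]],[0.2,[0,0,-0.5],[0,0,0]],[0.2,[0,0,-0.7],[0,0,0]],[0.2,[0,0,-0.7],[0,0,0]],[0.2,[0,0,0],[0,0,5.2]],[0.2,[0,0,0],[0,0,0]]]'; python3 f.py
python3 - <<'E'
from h import *
for c in("side","top"):
    robot.snapshot(c)
    for t in("post_top","tab_top"):
        for d in robot.mark_of(c,t)[:1]:
            print(c,t,[round(v) for v in d["at"]],round(d["p"],2))
print("post at v1.045:",491+120*np.cos(.346+1.045),-129.5+120*np.sin(.346+1.045))
E
```

```text
time: 21.42
eef_pos: [515.8, -13.1, 151.8]
eef_rot: [[0.265, 0.964, 0.005], [0.964, -0.265, -0.001], [0.001, 0.005, -1.0]]
contact_force: [-0.7, 0.4, -0.8]
finger_gap: 34.2
grip_force: 0.0
t21.4 a1.303 v1.012 r119.0 rad0.17 tan-0.82 z0.83 grip0.00
side post_top [512, -14, 99] 0.68
side tab_top [612, 11, 70] 0.69
top post_top [514, -15, 96] 0.38
post at v1.045: 512.4595024538788 -11.434383690966285
```

Striker still cocked. Next I move beside the tab on its +x side, with the gripper shut.

```bash
python3 -m jog '[[1,[0.32,0.74,0],[0,0,0]],[1,[0.32,0.74,0],[0,0,0]],[1,[0.32,0.74,0],[0,0,0]],[1,[0.32,0.74,0],[0,0,0]],[1,[0,0,0.4],[0,0,0]],[1,[0,0,0.5],[0,0,0]],[1,[0,0,0],[0,0,0]],[1,[0,0,0],[0,0,0]]]'; python3 - <<'E'
from h import *
o=[]
for c in("side","top"):
    im=robot.snapshot(c);u,v=proj(c,[625,10,60])[0].astype(int);cr=im[v-60:v+40,u-65:u+65,::-1];o.append(cv2.resize(cr,(390,300),interpolation=2))
cv2.imwrite("pics/t.png",np.hstack(o))
E
```

```text
time: 22.38
eef_pos: [640.0, 5.8, 111.4]
eef_rot: [[0.261, 0.965, -0.005], [0.965, -0.261, 0.001], [-0.001, -0.005, -1.0]]
contact_force: [-0.2, -0.9, 0.1]
finger_gap: -0.2
grip_force: 0.0
```

View pics/t.png

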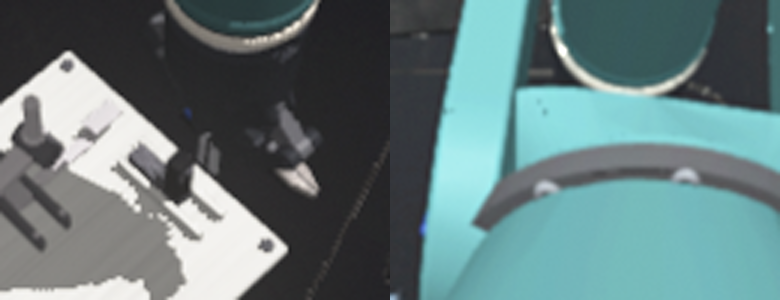

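The side crop shows the shut fingers at (207,150), still above and beyond the tab at (180,170), with the striker cocked at left. I'll go down.

```bash
python3 -m jog '[[1,[0,0.1,0.4],[0,0,0]],[1,[0,0,0.4],[0,0,0]],[1,[0,0,0.4],[0,0,0]],[1,[0,0,0.4],[0,0,0]],[1,[0,0,0.05],[0,0,0]],[1,[0,0,0],[0,0,0]],[1,[0,0,0],[0,0,0]]]'; python3 f.py
python3 -m jog '[[1,[0,-0.1,0],[0,0,0]],[1,[0,-0.1,0],[0,0,0]],[1,[0,0,0],[0,0,0]]]'; python3 f.py
```

```text
time: 23.07
eef_pos: [646.5, 4.4, 48.6]
eef_rot: [[0.262, 0.965, 0.002], [0.965, -0.262, -0.0], [0.0, 0.002, -1.0]]
contact_force: [0.1, 0.3, -0.1]
finger_gap: -0.1
grip_force: 0.0
t23.1 a1.306 v0.362 r205.2 rad0.36 tan0.05 z0.12 grip0.00
time: 23.32
eef_pos: [637.3, 6.9, 48.2]
eef_rot: [[0.261, 0.965, 0.0], [0.965, -0.261, 0.0], [0.0, 0.0, -1.0]]
contact_force: [-0.2, 0.6, -0.2]
finger_gap: 0.2
grip_force: 0.0
t23.3 a1.306 v0.402 r200.0 rad0.51 tan-0.31 z0.17 grip0.00
```

```bash
cat > g.py <<'E'
from bench import robot;import numpy as np
s=robot.observe();R=np.array(s["eef_rot"]);f=R.T@np.array(s["contact_force"]);e=np.array(s["eef_pos"])[:2]-[558.2,-59.7];c,n=np.cos(.265),-np.sin(.265)
print("t%.1f X%.1f Y%.1f f"%(s["time"],c*e[0]+n*e[1],-n*e[0]+c*e[1]),f.round(1))
E
for i in 1; do python3 -m jog '[[1,[0,-0.05,0],[0,0,0]],[1,[0,-0.05,0],[0,0,0]]]'>o; python3 g.py; done
python3 -m jog '[[1,[0,-0.05,0],[0,0,0]],[1,[0,-0.05,0],[0,0,0]]]'>o; python3 g.py
python3 -m jog '[[1,[0,-0.05,0],[0,0,0]],[1,[0,-0.05,0],[0,0,0]]]'>o; python3 g.py
python3 -m jog '[[1,[0,-0.05,0],[0,0,0]],[1,[0,-0.05,0],[0,0,0]]]'>o; python3 g.py
python3 -m jog '[[1,[0,-0.05,0],[0,0,0]],[1,[0,-0.05,0],[0,0,0]]]'>o; python3 g.py
```

```text
t23.5 X55.7 Y85.0 f [-1.2 -0.6  0.9]
t23.6 X51.7 Y84.9 f [-0.7  0.5  0.1]
t23.8 X48.2 Y84.9 f [0.8 1.8 0.5]
t24.0 X43.9 Y84.9 f [-0.8  2.1  0.5]
t24.1 X39.7 Y84.9 f [-0.4  2.5 -1.1]
```

```bash
python3 -m jog '[[1,[0,-0.06,0],[0,0,0]],[1,[0,-0.06,0],[0,0,0]],[1,[0,-0.06,0],[0,0,0]],[1,[0,-0.06,0],[0,0,0]],[1,[0,-0.06,0],[0,0,0]],[1,[0,-0.06,0],[0,0,0]],[1,[0,-0.06,0],[0,0,0]],[1,[0,-0.06,0],[0,0,0]]]'>o; python3 g.py
python3 -m jog '[[1,[0,-0.05,0],[0,0,0]],[1,[0,0,0],[0,0,0]]]'>o; python3 g.py
python3 -m jog '[[1,[0,-0.04,0],[0,0,0]],[1,[0,0,0],[0,0,0]]]'>o; python3 g.py
python3 -m jog '[[1,[0,-0.03,0],[0,0,0]],[1,[0,0,0],[0,0,0]]]'>o; python3 g.py
```

```text
t24.8 X20.3 Y84.9 f [ 0.6  1.2 -1.8]
t25.0 X17.7 Y84.8 f [0.3 0.9 0.2]
t25.1 X16.8 Y84.9 f [ 1.   2.  -0.4]
t25.3 X16.6 Y84.9 f [-0.2  3.9  1.5]
```

```bash
python3 -m jog '[[1,[0,-0.05,0],[0,0,0]],[1,[0,0,0],[0,0,0]]]'>o; python3 g.py
python3 -m jog '[[1,[0,-0.05,0],[0,0,0]],[1,[0,0,0],[0,0,0]]]'>o; python3 g.py
python3 -m jog '[[1,[0,-0.03,0],[0,0,0]],[1,[0,0,0],[0,0,0]]]'>o; python3 g.py
python3 - <<'E'
from h import *
o=[]
im=robot.snapshot("side")
for t in("tab_top","post_top"):
    for d in robot.mark_of("side",t)[:1]: print(t,[round(v) for v in d["at"]],round(d["p"],2))
print(rp([558.2,-59.7,-.265],[-3,85,69]))
E
```

```text
t25.5 X16.1 Y85.0 f [-0.5  7.3  3.5]
t25.6 X15.8 Y85.0 f [-0.2 11.2  7. ]
t25.8 X15.6 Y85.0 f [-1.3 12.7  9.2]
tab_top [575, 21, 69] 0.63
post_top [511, -11, 95] 0.54
[[577.56701029  23.11859038  69.        ]]
```

Hard stop at 12 N, and the tab mark is at its home position. I'll back off and lift.

```bash
python3 -m jog '[[1,[0,0.15,0],[0,0,0]],[1,[0,0.2,0],[0,0,0]],[1,[0,0.3,0],[0,0,0]],[1,[0,0.2,-0.3],[0,0,0]],[1,[0,0,-0.7],[0,0,0]],[1,[0,0,-0.8],[0,0,0]],[1,[0,0,-0.8],[0,0,0]],[1,[0,0,-0.8],[0,0,0]],[1,[0,0,-0.5],[0,0,0]],[1,[0,0,0],[0,0,0]],[1,[0,0,0],[0,0,0]]]'; python3 - <<'E'
from h import *
im=robot.snapshot("side")
for t in("tab_top","post_top","cutters","spool","tweezers"):
    for d in robot.mark_of("side",t)[:1]: print(t,[round(v) for v in d["at"]],round(d["p"],2))
u,v=proj("side",[560,-10,40])[0].astype(int);cv2.imwrite("pics/e.png",cv2.resize(im[v-70:v+70,u-90:u+90,::-1],None,fx=4,fy=4,interpolation=2))
E
```

```text
time: 26.88
eef_pos: [623.3, 10.7, 204.3]
eef_rot: [[0.261, 0.965, 0.001], [0.965, -0.261, 0.0], [0.0, 0.001, -1.0]]
contact_force: [-0.7, -0.2, -0.3]
finger_gap: -0.1
grip_force: 0.0
tab_top [576, 19, 69] 0.53
post_top [512, -12, 99] 0.69
cutters [638, 89, 2] 0.62
spool [684, -162, 1] 0.77
tweezers [423, -23, -2] 0.71
```

View pics/e.png

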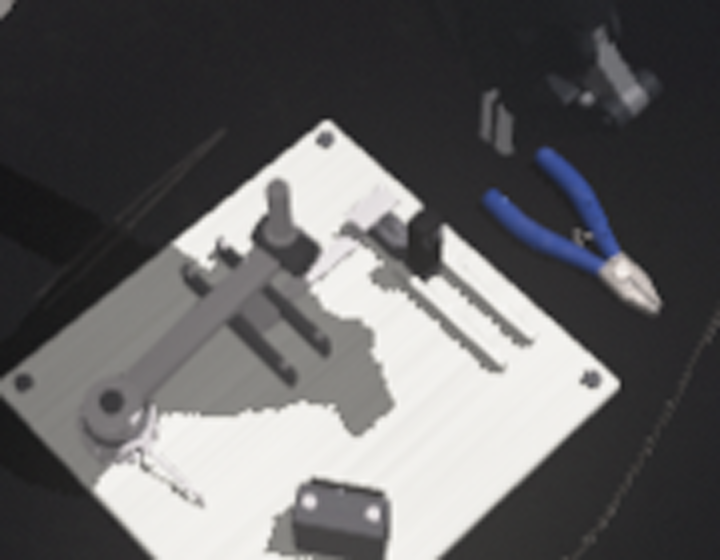

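The picture shows the striker cocked (post at (280,200)), the tab home against the paddle (425,240), and the cutters undisturbed. I'm handing in.

```bash
python3 -c "
from bench import robot;print(robot.sign_off())"
```

```text
the job is handed in; nothing more can be done
None
```

The striker is cocked and held by the catch, the safety tab is pushed home to its stop, nothing lying around was moved, and the job was handed in at about 27 s; on the way to the catch the buffer was touched once, lightly (about 1 N).

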